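# Three spools in the tray, tension slide held at the mark

### The arm

A 6-joint arm with a two-finger parallel gripper is mounted at the origin on the work surface. World frame = base frame: x ahead of the robot, y to its left, z up, the work surface at z = 0. Lengths are in m, angles in rad, forces in N, time in s.
With the tool pointing down it reaches from about 0.35 to 0.975 m from the base axis. Payload 4.9 kg.
Tool frame: the origin (TCP) lies between the finger pads; the fingertips stand 25 mm ahead of it and the grasp point (between the pads) lies 6 mm ahead of it (manip.tcp_to_tips is the z of the fingertips in the tool frame, in m); z points along the fingers, y is the line along which they close (so a half turn about z gives the same grasp; the last joint's range is limited). The gripper opens to 85 mm and grips with 20 to 120 N. Pads are 22 mm wide; open, the fingers measure 114 mm over their backs; the gripper's body (76 mm by 85 mm) begins 54 mm behind the grasp point. The pads swing forward as they close: fully open they stand 13 mm farther back than shut.
Start: joints at [1.103, 0.053, 1.613, -0, 1.476, -0.119], TCP at [0.214, 0.587, 0.256] pointing down, gripper open.
Joint ranges: [-3.01, 3.01], [-1.01, 2.22], [0.06, 2.58], [-1.02, 4.17], [0.09, 2.62], [-3.14, 3.14]. Speed limits (rad/s): [2.57, 2.57, 3.14, 3.14, 3.14, 3.14].

### API

Orientations are given as a unit quaternion [w, x, y, z].
In Python, from plant import manip gives the robot as it stands. The module is installed in compiled form; this text tells all that it offers.
- The arm moves only by the tool arm_command, never from a script. Its argument "moves" is a list of rows, each a list of 3 entries, a list of its own where there are three numbers: the opening, from -1 (shut) to 1 (fully open), then the shift along the tool's x, y, z in units of 0.15 m (1.0 is 0.15 m), then the turn about the tool's z in units of 2 pi rad (1.0 is 2 pi rad). A call has 1 to 20 rows; each row is the pose to reach, as a shift and turn from the pose commanded when the call began, along the tool's axes at that moment, turning the shorter way round; what a row does not reach only later rows make up. A row lasts 1/12 s, in which the tool goes at most 41.7 mm and 7.16 degrees, less where a joint would pass 70% of its speed; a pose out of reach is approached as far as the arm can. A call with a number of a shift or a turn outside -1 to 1 is refused whole. A call with a gripper value outside its range is refused whole. The fingers move at their own pace and stop on an object; the grip force is fixed at half the most. Time passes only in rows, so rows that repeat a pose let the fingers close. It gives the time, the measured TCP pose, the force, the opening and the grip force at its end, in the units of the state.
- manip.state(): the state, without advancing time (a new reading comes with each control period).
- manip.grab_frame(name): name is "scene" or "side" or "wrist"; returns a dict with "frame" (400x640x3 uint8, red, green, blue), "fx", "fy", "cx", "cy" (pixels), "k1" (the pictures are not rectified: a ray, as slopes to the right and down, at radius r is drawn at 1 + k1 r^2 times it, then the intrinsics apply), "R" (3x3) and "t" (3): a world point X has camera coordinates R X + t. Camera axes: x right, y down, z forward; pixel columns grow to the right and rows downward; lengths in m; the calibration is good to about 2 mm. A picture is of the moment at which its call begins. There is no depth.
- manip.job_done(): hands the job in; it is judged then, once.
Trained networks look in a picture, given as the dict that the camera call returned (one of the last four; its "shot" number tells which), for a name from the list of things; names that differ only in an ending like _2 or _b are one class to them, and where a whole thing is asked for, a point or a joint stands for the part that bears it (a point fixed in the world has none). Each returns a list of dicts, best first, with "confidence" (0 to 1); they miss things now and then, are a little off and sometimes report something else, mostly with a low value. They report only what shows in the picture. A call takes as long as a camera call. They do not tell look-alikes from the thing itself.
- manip.search_frame(picture, target): "extent" ([left, top, right, bottom] in pixels, round what is visible of it).
The state is a dict: "time": time; "joint_pos": joint angles; "joint_vel": joint speeds; "joint_efforts": joint torques, N m; "tool_pos": TCP position; "tool_rot": TCP orientation; "contact_force": force on the tool from outside, world axes, zero at the start; "ft_torque": the same for the moment, N m; "gripper_width": opening from 0.0 (shut) to 1.0 (fully open); "grasp_force": force on a finger pad.
Only numpy, scipy, OpenCV 4.12 (cv2) and the standard library are available. Lean on these libraries where they do the work, as an engineer would, in place of code of your own. Each camera call takes 0.05 s, during which the arm holds its last target. There are 200 camera calls.

### The job

Set up the thread winder for a three-ply run: stand exactly three of the five thread spools upright in the wooden tray and let go of them, leaving the other two where they stand. Then pull the spring-loaded tension slide out by its upright wooden handle until its pointer is in line with the steel mark plate beside the channel, and keep holding it there with the fingers: the program finishes while holding, because the slide springs back if let go. Do not disturb the jar, the cardboard cone or the roll of tape.

Things in the scene. Friction and masses are not known exactly. Their poses are not given: they have to be found in the camera images.
- spool0: thread spool, one of five alike: a 44 mm wide, 4 mm thick foot disc, above it an upright cylinder of wound cream thread 38 mm in diameter up to 54 mm, then an 18 mm tube stub up to 62 mm; about 0.12 kg; stands on the bench at the start on the robot's right. Origin: centre of the underside; z up through the spool.
- spool1: thread spool, one of five alike: a 44 mm wide, 4 mm thick foot disc, above it an upright cylinder of wound cream thread 38 mm in diameter up to 54 mm, then an 18 mm tube stub up to 62 mm; about 0.12 kg; stands on the bench at the start on the robot's right. Origin: centre of the underside; z up through the spool.
- spool2: thread spool, one of five alike: a 44 mm wide, 4 mm thick foot disc, above it an upright cylinder of wound cream thread 38 mm in diameter up to 54 mm, then an 18 mm tube stub up to 62 mm; about 0.12 kg; stands on the bench at the start on the robot's right. Origin: centre of the underside; z up through the spool.
- spool3: thread spool, one of five alike: a 44 mm wide, 4 mm thick foot disc, above it an upright cylinder of wound cream thread 38 mm in diameter up to 54 mm, then an 18 mm tube stub up to 62 mm; about 0.12 kg; stands on the bench at the start on the robot's right. Origin: centre of the underside; z up through the spool.
- spool4: thread spool, one of five alike: a 44 mm wide, 4 mm thick foot disc, above it an upright cylinder of wound cream thread 38 mm in diameter up to 54 mm, then an 18 mm tube stub up to 62 mm; about 0.12 kg; stands on the bench at the start on the robot's right. Origin: centre of the underside; z up through the spool.
- tray: Open wooden tray fixed to the bench, outside 262 (its x) x 102 (its y) x 24 mm high, walls and floor 6 mm thick, empty at the start; room for three or more spools in a row along its x. Origin: centre of the underside.
- unit: Fixed tension unit on the robot's left: plywood base 345 x 150 x 18 mm (its x -140 to +205 mm), an aluminium channel along x, 64 mm wide, top 43 mm above the bench, and at its far end a steel spring barrel 32 mm thick (top 52 mm, x +84 to +199 mm). Origin: on the bench under the channel's centre line. The slide is pulled along the unit's -x, towards the robot.
- slide (a joint): Travel in m of the spring-return slide (dark steel carriage, 44 x 46 mm, in the channel, bearing handle and pointer): 0 fully home against the barrel end (start), grows as it is pulled out along the unit's -x, at most 0.11. The spring pulls it home with about 4 N at 0 and 11 N at 0.11.
- handle (a point): Centre of the top of the slide's upright wooden handle, a round bar 20 mm in diameter standing from 43 to 110 mm above the bench; moves with the slide; axes as the unit's. It is free to be pinched from above from any side.
- pointer (a point): Tip of the slide's pointer, a 4 mm wide steel arm that sticks out sideways (unit's -y) from the carriage over the channel's right wall, tip 50 mm from the handle's axis, at the same unit x as the handle's axis, top 48 mm above the bench; moves with the slide.
- mark: The mark: fixed upright steel plate, 4 mm thick in x, 14 mm wide in y, top 54 mm above the bench, on a 16 mm square foot on the plywood base, on the pointer's side of the channel, 55 to 95 mm of slide travel from home (varies). Axes as the unit's. Origin: centre of its underside, 62 mm to the -y of the channel's centre line. In line: pointer tip at x = 0 in this frame.
- jar: Glass jar with a steel lid, 64 mm in diameter, 85 mm high. Bystander, to be left alone. Origin: centre of the underside.
- cone: Empty cardboard cone, 60 mm wide at the foot, 110 mm high. Bystander, to be left alone. Origin: centre of the underside.
- tape: Roll of paper tape lying flat, 70 mm in diameter, 20 mm high. Bystander, to be left alone. Origin: centre of the underside.
Things that resemble listed ones, but are neither listed nor needed, are in the scene too. What is shaped like the spool0 but blue is not meant. What is shaped like the spool4 but blue is not meant.

How it is judged:
By the outcome, as a careful person would: the job done as asked, in the order asked, and still so for the second after the job is handed in, while the arm keeps its last pose, push and grip.
It also fails if it takes over 69 s, if anything falls off the work surface, if the arm or the gripper's body presses on something with over 40 N, if the wrist force passes 120 N, or if a joint passes its speed limit or range.

## Working session

There is one attempt and no reset: what is moved stays moved. The work goes in short steps, Python scripts to look and compute and a tool call to move; the robot and the scene stay as the last step left them, time stands still between calls to the robot, and variables do not carry over. Pictures are saved under pics/ and viewed, at most 10 in all, crops included, and the job is handed in when it is done.

Besides the shell and the picture viewer there is one more tool, called in YAML: its name, and indented under it one key for each argument. arm_command: Moves the arm, as the interface text tells. Shifts and turns lie within -1 to 1; 1 stands for 0.15 m of shift or 2 pi rad of turn. Its arguments: {"type":"object","properties":{"moves":{"type":"array"}},"required":["moves"]}

```bash
mkdir -p pics
cat > h.py <<'E'
import numpy as np, cv2
from plant import manip
def grab(n, save=None):
    p=manip.grab_frame(n)
    if save: cv2.imwrite('pics/'+save, p['frame'][:,:,::-1])
    return p
def proj(p,X):
    c=np.asarray(p['R'])@np.asarray(X,float)+np.asarray(p['t']); s=c[:2]/c[2]; s=s*(1+p['k1']*(s@s))
    return np.array([p['fx']*s[0]+p['cx'],p['fy']*s[1]+p['cy']])
def ray(p,uv):
    K=np.array([[p['fx'],0,p['cx']],[0,p['fy'],p['cy']],[0,0,1.]])
    s=cv2.undistortPoints(np.array([[uv]],float),K,np.array([p['k1'],0,0,0.]))[0,0]
    R=np.asarray(p['R']); return -R.T@np.asarray(p['t']), R.T@np.array([s[0],s[1],1])
def at(p,uv,z):
    o,d=ray(p,uv); return o+d*(z-o[2])/d[2]
E
python3 - <<'E'
from h import *
s=manip.state(); print(s['tool_pos'],s['tool_rot'],s['time'])
for n in ('scene','side'):
    p=grab(n,n+'0.png'); print(n,p['fx'],p['k1'],ray(p,(p['cx'],p['cy'])))
    for t in ('spool0','tray','unit','handle','mark','pointer','jar','cone','tape'):
        print(t,[(np.round(d['extent']).tolist(),round(d['confidence'],2)) for d in manip.search_frame(p,t)][:8])
p=grab('wrist','wrist0.png')
E
```

```text
[0.2133278  0.58685791 0.25505166] [-2.85491983e-04  1.73499766e-01  9.84833368e-01 -9.93348738e-04] 0.0
scene 363.3849859789237 -0.033875553411291295 (array([0.91326563, 0.56814583, 0.5558532 ]), array([-0.40531228, -0.7304939 , -0.5496368 ]))
spool0 [([225.0, 197.0, 243.0, 223.0], 0.87), ([273.0, 167.0, 292.0, 189.0], 0.82), ([332.0, 171.0, 346.0, 192.0], 0.78), ([256.0, 184.0, 272.0, 210.0], 0.72), ([297.0, 183.0, 314.0, 203.0], 0.72), ([310.0, 154.0, 325.0, 177.0], 0.71), ([369.0, 171.0, 382.0, 198.0], 0.5)]
tray [([280.0, 206.0, 398.0, 267.0], 0.65)]
unit [([316.0, 275.0, 518.0, 400.0], 0.9), ([272.0, 166.0, 290.0, 185.0], 0.26)]
handle [([409.0, 292.0, 444.0, 339.0], 0.75)]
mark [([431.0, 276.0, 444.0, 294.0], 0.52)]
pointer [([411.0, 292.0, 447.0, 339.0], 0.88)]
jar [([227.0, 166.0, 247.0, 200.0], 0.92)]
cone [([226.0, 222.0, 256.0, 278.0], 0.6)]
tape [([269.0, 153.0, 291.0, 169.0], 0.47)]
side 385.4745694598392 -0.09529299606589714 (array([ 0.03948216, -0.77656684,  0.58567877]), array([ 0.52065857,  0.7005518 , -0.48799777]))
spool0 [([339.0, 275.0, 358.0, 309.0], 0.93), ([381.0, 221.0, 395.0, 245.0], 0.83), ([377.0, 253.0, 396.0, 283.0], 0.77), ([245.0, 251.0, 268.0, 283.0], 0.67), ([394.0, 204.0, 412.0, 227.0], 0.64), ([336.0, 231.0, 353.0, 258.0], 0.63), ([300.0, 248.0, 317.0, 284.0], 0.6)]
tray [([252.0, 194.0, 353.0, 248.0], 0.75), ([245.0, 150.0, 269.0, 173.0], 0.6)]
unit [([199.0, 145.0, 308.0, 201.0], 0.75)]
handle [([243.0, 149.0, 268.0, 175.0], 0.56)]
mark [([337.0, 275.0, 357.0, 310.0], 0.64), ([235.0, 178.0, 240.0, 187.0], 0.47)]
pointer [([242.0, 148.0, 263.0, 170.0], 0.75), ([338.0, 275.0, 358.0, 306.0], 0.62)]
jar [([411.0, 218.0, 436.0, 259.0], 0.64)]
cone [([362.0, 163.0, 382.0, 199.0], 0.57), ([245.0, 148.0, 267.0, 173.0], 0.23)]
tape [([392.0, 298.0, 429.0, 333.0], 0.98)]
```

Run:
```python
import cv2,numpy as np
a=cv2.imread('pics/scene0.png');b=cv2.imread('pics/side0.png')
c=cv2.resize(a[140:290,200:440],(800,500));d=cv2.resize(b[140:350,190:450],(740,598))
cv2.imwrite('pics/a.png',c);cv2.imwrite('pics/b.png',d)
```

```text
(no output)
```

View pics/a.png

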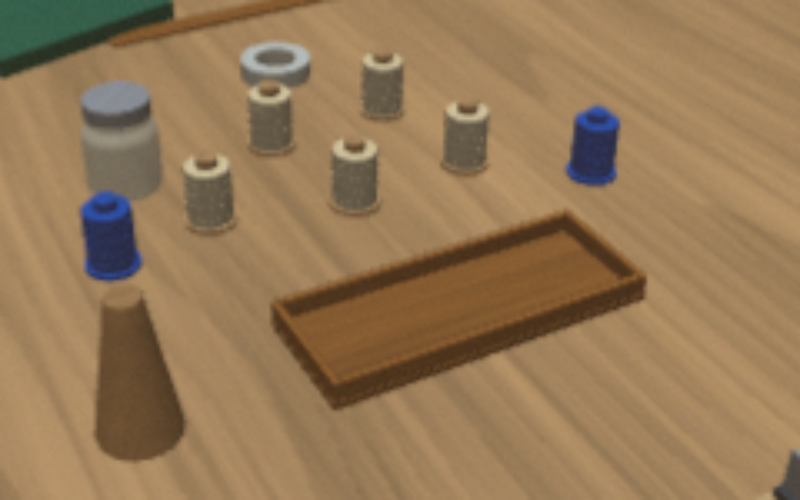

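View pics/b.png

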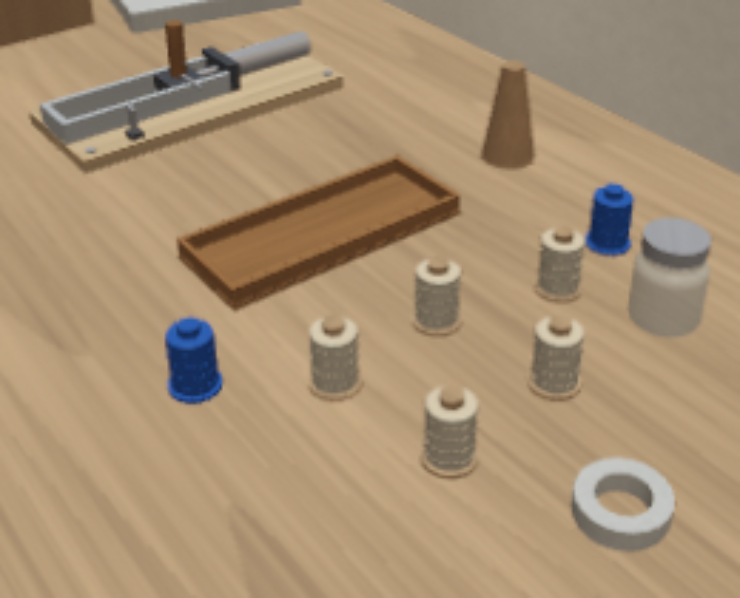

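The side crop shows five cream spools at (438,296), (334,357), (450,430), (556,357) and (560,265). The two blue look-alikes are at (192,360) and (611,220). The jar is at (668,275), the tape at (623,503) and the cone at (508,115). In the scene crop the cream spools are at (383,85), (466,135), (355,175), (269,118) and (208,192), and the blue ones at (595,145) and (110,235). I choose only from the cream ones.

Run:
```python
from h import *
a=grab('scene');b=grab('side')
A=lambda u,v:(200+u*.3,140+v*.3)
B=lambda u,v:(190+u/2.8462,140+v/2.8476)
top={'s_A':((355,146),(438,266)),'s_B':((468,107),(334,324)),'s_C':((383,58),(452,395)),'s_D':((269,89),(560,324)),'s_E':((207,161),(563,236)),'blue1':((596,115),(190,327)),'blue2':((107,200),(613,191))}
for k,(u,v) in top.items(): print(k,at(a,A(*u),.062)[:2].round(4),at(b,B(*v),.062)[:2].round(4))
print('tray z.024')
for u in ((272,309),(568,213),(645,274),(335,390)): print(u,at(a,A(*u),.024)[:2].round(4))
for v in ((180,246),(397,161),(459,202),(236,292)): print(v,at(b,B(*v),.024)[:2].round(4))
print('bystanders: jar,tape,cone(110)',at(a,A(117,100),.085)[:2],at(a,A(275,60),.02)[:2],at(a,A(124,297),.11)[:2])
print(at(b,B(675,242),.085)[:2],at(b,B(623,497),.02)[:2],at(b,B(513,66),.11)[:2])
print('handle',at(b,B(175,26),.11),'mark foot',at(b,B(134,132),.02),'mark top',at(b,B(133,106),.054))
im=cv2.imread('pics/scene0.png');cv2.imwrite('pics/c.png',cv2.resize(im[260:400,300:530],(798,486)))
```

```text
s_A [ 0.5343 -0.1846] [ 0.5248 -0.2055]
s_B [ 0.4185 -0.2003] [ 0.4116 -0.2177]
s_C [ 0.4397 -0.3154] [ 0.4324 -0.3341]
s_D [ 0.5571 -0.3058] [ 0.5507 -0.3221]
s_E [ 0.6488 -0.2159] [ 0.64   -0.2357]
blue1 [ 0.3283 -0.1398] [ 0.3206 -0.1551]
blue2 [ 0.7355 -0.1964] [ 0.7311 -0.2098]
tray z.024
(272, 309) [ 0.6603 -0.0652]
(568, 213) [ 0.4005 -0.072 ]
(645, 274) [0.3967 0.022 ]
(335, 390) [0.6579 0.0317]
(180, 246) [0.3904 0.0015]
(397, 161) [0.6459 0.008 ]
(459, 202) [ 0.6451 -0.0925]
(236, 292) [ 0.3961 -0.0905]
bystanders: jar,tape,cone(110) [ 0.69191025 -0.30253244] [ 0.49721018 -0.43389537] [ 0.77563338 -0.01366784]
[ 0.681317   -0.32180731] [ 0.49052509 -0.44931018] [ 0.77188037 -0.02526251]
handle [0.54032319 0.28394439 0.11      ] mark foot [0.45726298 0.23858389 0.02      ] mark top [0.45766302 0.23346545 0.054     ]
```

View pics/c.png

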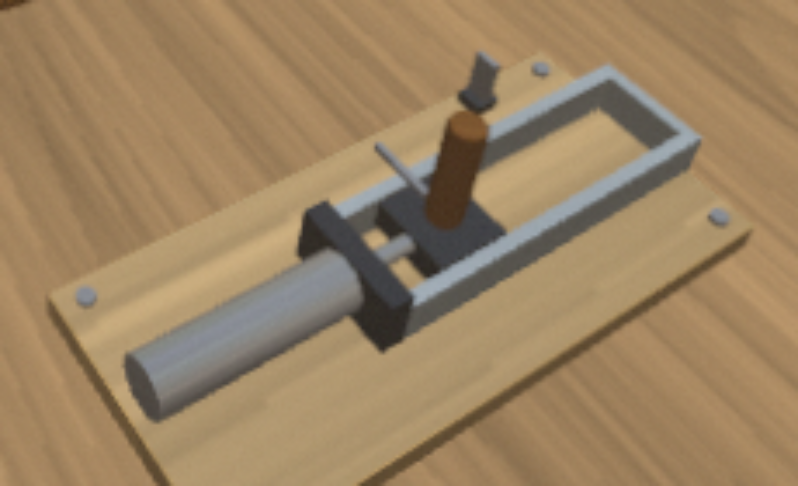

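View pics/wrist0.png

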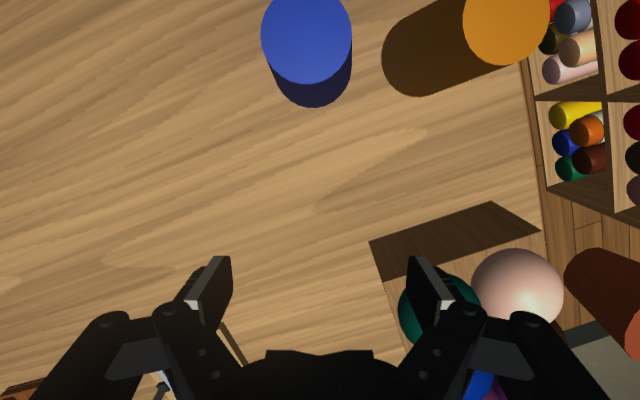

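The scene crop shows the unit: handle top at (467,122), pointer tip at (379,148), mark at (484,75). The wrist picture shows the bench beyond the fingers. The scene and side cameras disagree by about 20 mm in every measurement, so I'll move over the spools and check both against the known fingertip position.

arm_command:
  moves:
    - [1,[-0.85,-0.95,0],0]
    - [1,[-0.85,-0.95,0],0]
    - [1,[-0.85,-0.95,0],0]
    - [1,[-0.85,-0.95,0],0]
    - [1,[-0.85,-0.95,0],0]

```text
time: 1.57
tool_pos: [0.2854, 0.4071, 0.2562]
tool_rot: [0.0, 0.174, 0.985, -0.0]
contact_force: [1.1, 0.5, 0.0]
gripper_width: 1.001
grasp_force: 0.0
```

arm_command:
  moves:
    - [1,[-0.85,-0.95,0],0]
    - [1,[-0.85,-0.95,0],0]
    - [1,[-0.85,-0.95,0],0]
    - [1,[-0.85,-0.95,0],0]
    - [1,[-0.85,-0.95,0],0]

```text
time: 1.98
tool_pos: [0.3566, 0.2295, 0.2566]
tool_rot: [0.001, 0.175, 0.985, -0.0]
contact_force: [-0.9, -0.0, -0.2]
gripper_width: 0.996
grasp_force: 0.0
```

arm_command:
  moves:
    - [1,[-0.85,-0.95,0],0]
    - [1,[-0.85,-0.95,0],0]
    - [1,[-0.85,-0.95,0],0]
    - [1,[-0.85,-0.95,0],0]
    - [1,[-0.85,-0.95,0],0]

```text
time: 2.4
tool_pos: [0.4277, 0.0516, 0.2567]
tool_rot: [0.001, 0.175, 0.985, -0.0]
contact_force: [0.4, 0.8, 0.2]
gripper_width: 1.002
grasp_force: 0.0
```

arm_command:
  moves:
    - [1,[-0.85,-0.95,0],0]
    - [1,[-0.85,-0.95,0],0]
    - [1,[-0.85,-0.95,0],0]
    - [1,[-0.85,-0.95,0],0]
    - [1,[-0.85,-0.95,0],0]
    - [1,[-0.85,-0.95,0],0]
    - [1,[-0.85,-0.95,0],0]

```text
time: 2.98
tool_pos: [0.4981, -0.1236, 0.2561]
tool_rot: [-0.0, 0.175, 0.985, 0.0]
contact_force: [0.5, 0.8, 0.0]
gripper_width: 1.0
grasp_force: 0.0
```

Run:
```python
from h import *
s=manip.state(); P=np.array(s['tool_pos'])
w,x,y,z=s['tool_rot']
ty=np.array([2*(x*y-w*z),1-2*(x*x+z*z),2*(y*z+w*x)])
tips=[P+np.array([0,0,-.025+.013])+sg*ty*.0425 for sg in(-1,1)]
out=[]
for n in('scene','side','wrist'):
    p=grab(n,n+'1.png'); im=p['frame'][:,:,::-1].copy()
    q=[proj(p,t) for t in tips]; print(n,q)
    if n!='wrist':
        for c in q: cv2.drawMarker(im,tuple(int(round(v)) for v in c),(0,0,255),0,7,1)
        m=np.mean(q,0).astype(int); x0=max(0,m[0]-60);y0=max(0,m[1]-50)
        out.append(cv2.resize(im[y0:y0+100,x0:x0+120],(400,333)))
    else:
        print(ray(p,(320,200)))
        for t in('spool0','tray'): print(t,[(np.round(d['extent']).tolist(),round(d['confidence'],2)) for d in manip.search_frame(p,t)])
w=cv2.imread('pics/wrist1.png')
cv2.imwrite('pics/d.png',np.vstack([np.hstack(out),cv2.resize(w,(427,267),interpolation=cv2.INTER_AREA) if 0 else np.hstack([cv2.resize(w,(427,266)),np.zeros((266,373,3),np.uint8)])]))
```

```text
scene [array([329.12438156, 118.20427654]), array([335.47577536, 131.62152493])]
side [array([318.7627192 , 161.23591362]), array([308.75346562, 146.84925891])]
wrist [array([231.54102496, 272.06568241]), array([403.98528769, 272.32816275])]
(array([ 0.4235505 , -0.09577396,  0.37460447]), array([ 0.29006042, -0.10233727, -0.9515269 ]))
spool0 [([169.0, 237.0, 215.0, 287.0], 0.91), ([213.0, 1.0, 265.0, 50.0], 0.88), ([193.0, 111.0, 245.0, 147.0], 0.78), ([107.0, 158.0, 164.0, 203.0], 0.64), ([306.0, 318.0, 335.0, 355.0], 0.64), ([250.0, 196.0, 290.0, 236.0], 0.6), ([269.0, 273.0, 303.0, 326.0], 0.58)]
tray [([320.0, 36.0, 466.0, 269.0], 0.68)]
```

View pics/d.png

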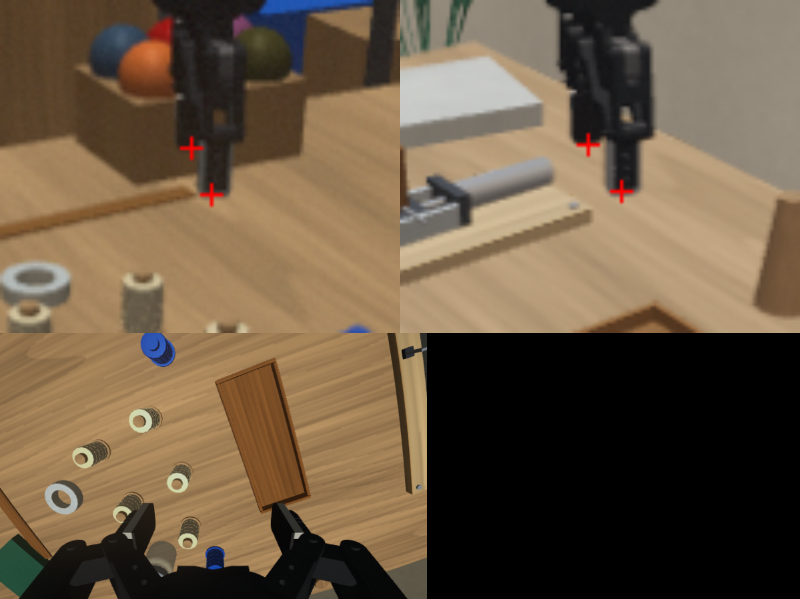

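The fingertip marks line up with the fingertips in both fixed cameras. The wrist view shows the cream stub tops at crop pixels (140,421), (83,458), (177,484), (124,514) and (188,541), with the tray at (262,435). I'll triangulate from all three cameras.

```bash
cat >> h.py <<'E'
from scipy.optimize import least_squares
def tri(obs):
    f=lambda X: np.concatenate([proj(p,X)-np.array(u) for p,u in obs])
    r=least_squares(f,[.5,0,.05]); return r.x, r.fun
E
python3 - <<'E'
from h import *
a=grab('scene');b=grab('side');c=grab('wrist')
A=lambda u,v:(200+u*.3,140+v*.3)
B=lambda u,v:(190+u/2.8462,140+v/2.8476)
W=lambda u,v:(u*1.499,(v-333)*1.504)
top={'s_A':((355,146),(438,266),(177,484)),'s_B':((468,107),(334,324),(140,421)),'s_C':((383,58),(452,395),(83,458)),'s_D':((269,89),(560,324),(122,515)),'s_E':((207,161),(563,236),(188,541)),
't1':((272,309),(459,202),(261,511)),'t2':((568,213),(236,292),(216,382)),'t3':((645,274),(180,246),(275,360)),'t4':((335,390),(397,161),(309,495))}
for k,(u,v,w) in top.items():
    zz=.062 if k[0]=='s' else .024
    x2,r2=tri([(a,A(*u)),(b,B(*v))]); x3,r3=tri([(a,A(*u)),(b,B(*v)),(c,W(*w))])
    print(k,x2.round(4),r2.round(1),x3.round(4),r3.round(1),'wrist',at(c,W(*w),zz)[:2].round(4))
print(a['cx'],a['cy'],b['cx'],b['cy'],c['cx'],c['cy'],a['R'],a['t'])
E
```

```text
s_A [ 0.53   -0.1972  0.0548] [-0.7 -0.1 -0.6  0.1] [ 0.5301 -0.1991  0.0556] [-1.  -0.7 -0.1  0.2  0.2 -0.4] wrist [ 0.5283 -0.1974]
s_B [ 0.4146 -0.2107  0.0562] [-0.8 -0.1 -0.6  0. ] [ 0.4129 -0.2119  0.0567] [-0.5 -0.5 -1.   0.4  0.1  0.3] wrist [ 0.4128 -0.21  ]
s_C [ 0.4358 -0.3285  0.0559] [-0.9 -0.2 -0.6  0.1] [ 0.4338 -0.3295  0.0566] [-0.5 -0.6 -1.   0.5  0.1  0.4] wrist [ 0.4332 -0.3255]
s_D [ 0.5545 -0.3173  0.0567] [-0.7 -0.2 -0.5  0.2] [ 0.5529 -0.3182  0.0568] [-0.3 -0.5 -0.7  0.6  0.1  0.3] wrist [ 0.5503 -0.3145]
s_E [ 0.646  -0.2285  0.0552] [-0.6 -0.2 -0.5  0.2] [ 0.6466 -0.2272  0.0548] [-0.6  0.2 -0.8  0.  -0.2  0.1] wrist [ 0.6415 -0.2239]
t1 [ 0.6556 -0.0789  0.0131] [-0.3 -0.1 -0.4  0.1] [ 0.657  -0.0768  0.014 ] [-0.5  0.2 -0.5 -0.6 -0.3 -0.2] wrist [ 0.6509 -0.0771]
t2 [ 0.3979 -0.0808  0.0178] [-1.3  0.1 -1.2 -0.1] [ 0.3973 -0.0805  0.0178] [-1.1  0.1 -1.4 -0.1 -0.   0.2] wrist [ 0.3976 -0.0807]
t3 [0.3928 0.014  0.017 ] [-1.1  0.2 -1.2 -0.2] [0.3969 0.0197 0.0181] [-0.9  1.4 -0.9 -2.  -0.7 -0.2] wrist [0.3978 0.0185]
t4 [0.6542 0.0216 0.0147] [-0.5 -0.1 -0.6  0.1] [0.6549 0.0229 0.0155] [-0.5  0.1 -0.7 -0.4 -0.2 -0.1] wrist [0.6497 0.0203]
318.7045140175958 202.81345730363518 323.13565618252983 194.36975059692298 318.9746520854389 199.94945050499408 [[-0.88000821  0.47461146  0.01815264]
 [ 0.24760353  0.49104239 -0.83520648]
 [-0.40531228 -0.7304939  -0.5496368 ]] [ 0.52394252 -0.04085928  1.09070222]
```

The heights read about 6 mm low in every view, but the xy positions agree to about 3 mm. In metres: A (0.530,-0.198), B (0.413,-0.211), C (0.4345,-0.328), tray centre (0.526,-0.029), with the tray's long side along world x. I'll take A, B and C and leave D and E.

arm_command:
  moves:
    - [1,[-0.37,-0.4,0],0]
    - [1,[-0.37,-0.4,0],0]
    - [1,[-0.37,-0.4,0.9],0]
    - [1,[-0.37,-0.4,0.9],0]
    - [1,[-0.37,-0.4,0.9],0]
    - [1,[-0.37,-0.4,0.9],0]
    - [1,[-0.37,-0.4,0.9],0]
    - [1,[-0.37,-0.4,0.9],0]

```text
time: 4.05
tool_pos: [0.5303, -0.1979, 0.1224]
tool_rot: [0.0, 0.173, 0.985, -0.0]
contact_force: [0.7, -0.1, 0.7]
gripper_width: 1.005
grasp_force: 0.0
```

Run:
```python
from h import *
print(manip.state()['tool_pos'])
p=grab('wrist','wrist2.png')
for z in (.062,.056): print(proj(p,(.53,-.198,z)))
q=[(d['extent'],d['confidence']) for d in manip.search_frame(p,'spool0')]
print(np.array([np.r_[e,c] for e,c in q]).round(1))
```

```text
[ 0.53025551 -0.19792536  0.12242162]
[320.06095919 230.70955114]
[320.03548316 227.02358731]
[[1.522e+02 2.475e+02 2.189e+02 3.042e+02 9.000e-01]
 [4.540e+01 1.185e+02 1.522e+02 1.856e+02 8.000e-01]
 [2.914e+02 1.733e+02 3.474e+02 2.464e+02 8.000e-01]
 [1.906e+02 1.790e+01 2.783e+02 9.420e+01 8.000e-01]
 [3.104e+02 2.978e+02 3.587e+02 3.558e+02 6.000e-01]
 [5.596e+02 3.342e+02 6.291e+02 3.964e+02 5.000e-01]]
```

View pics/wrist2.png

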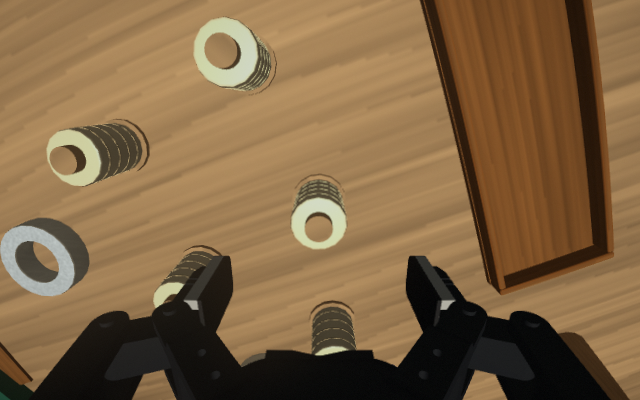

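This close view confirms that A is cream, with its stub top at (319,227), centred between the fingers and within 2 mm of my estimate. Now I descend and grip.

arm_command:
  moves:
    - [1,[0,0,0.2],0]
    - [1,[0,0,0.35],0]
    - [1,[0,0,0.45],0]
    - [1,[0,0,0.5],0]
    - [1,[0,0,0.5],0]
    - [-1,[0,0,0.5],0]
    - [-1,[0,0,0.5],0]
    - [-1,[0,0,0.5],0]
    - [-1,[0,0,0.5],0]
    - [-1,[0,0,0.5],0]
    - [-1,[0,0,0.5],0]
    - [-1,[0,0,0.5],0]
    - [-1,[0,0,0.5],0]

```text
time: 5.23
tool_pos: [0.5309, -0.1987, 0.0481]
tool_rot: [0.001, 0.174, 0.985, -0.0]
contact_force: [-0.6, -0.4, 5.6]
gripper_width: 0.43
grasp_force: 60.4
```

arm_command:
  moves:
    - [-1,[0,0,-0.2],0]
    - [-1,[0,0,-0.4],0]
    - [-1,[0,0,-0.5],0]
    - [-1,[-0.02,0.15,-0.5],0]
    - [-1,[-0.05,0.35,-0.5],0]
    - [-1,[-0.1,0.6,-0.5],0]
    - [-1,[-0.1,0.6,-0.5],0]

```text
time: 5.82
tool_pos: [0.5763, -0.1141, 0.1212]
tool_rot: [0.0, 0.171, 0.985, 0.001]
contact_force: [-0.4, -0.6, -1.2]
gripper_width: 0.427
grasp_force: 60.7
```

arm_command:
  moves:
    - [-1,[0,0.25,0],0]
    - [-1,[0,0.45,0],0]
    - [-1,[0,0.63,0],0]
    - [-1,[0,0.63,0],0]
    - [-1,[0,0.63,0.2],0]
    - [-1,[0,0.63,0.35],0]
    - [-1,[0,0.63,0.42],0]
    - [-1,[0,0.63,0.44],0]
    - [-1,[0,0.63,0.45],0]
    - [-1,[0,0.63,0.45],0]
    - [-1,[0,0.63,0.45],0]

```text
time: 6.73
tool_pos: [0.6072, -0.0302, 0.0543]
tool_rot: [0.001, 0.174, 0.985, -0.0]
contact_force: [0.5, -0.2, -1.7]
gripper_width: 0.429
grasp_force: 62.2
```

arm_command:
  moves:
    - [-1,[0,0,0.01],0]
    - [-1,[0,0,0.01],0]
    - [-1,[0,0,0.01],0]
    - [1,[0,0,0.01],0]
    - [1,[0,0,0.01],0]
    - [1,[0,0,0.01],0]
    - [1,[0,0,0.01],0]
    - [1,[0,0,0.01],0]
    - [1,[0,0,0.01],0]
    - [1,[0,0,-0.1],0]
    - [1,[0,0,-0.35],0]
    - [1,[0,0,-0.53],0]
    - [1,[0.2,-0.4,-0.53],0]
    - [1,[0.4,-0.79,-0.53],0]
    - [1,[0.4,-0.79,-0.53],0]
    - [1,[0.4,-0.79,-0.53],0]
    - [1,[0.4,-0.79,-0.53],0]

```text
time: 8.15
tool_pos: [0.5084, -0.1219, 0.1331]
tool_rot: [-0.0, 0.175, 0.985, -0.0]
contact_force: [0.5, -0.0, -0.4]
gripper_width: 1.001
grasp_force: 0.0
```

arm_command:
  moves:
    - [1,[0.2,-0.4,0],0]
    - [1,[0.4,-0.79,0],0]
    - [1,[0.4,-0.79,0],0]
    - [1,[0.4,-0.79,0],0]
    - [1,[0.4,-0.79,0],0]
    - [1,[0.4,-0.79,0],0]

```text
time: 8.65
tool_pos: [0.4141, -0.2112, 0.1337]
tool_rot: [0.001, 0.174, 0.985, 0.0]
contact_force: [-0.1, 0.2, -0.2]
gripper_width: 1.002
grasp_force: 0.0
```

Run:
```python
from h import *
print(manip.state()['tool_pos'])
p=grab('wrist','wrist3.png')
for X in ((.413,-.211,.06),(.607,-.029,.066),(.4345,-.328,.06)): print(proj(p,X))
print(np.array([np.r_[d['extent'],d['confidence']] for d in manip.search_frame(p,'spool0')]).round(1))
s=grab('side','side3.png'); print(proj(s,(.607,-.029,.03)))
im=cv2.imread('pics/side3.png'); cv2.imwrite('pics/e.png',np.hstack([cv2.resize(cv2.imread('pics/wrist3.png'),(480,300)),cv2.resize(im[160:310,240:400],(320,300))]))
```

```text
[ 0.41405737 -0.21124593  0.13365377]
[320.00240234 221.6331226 ]
[602.12859691 354.91782796]
[183.90007447 295.73318217]
[[5.338e+02 2.914e+02 6.140e+02 3.636e+02 9.000e-01]
 [3.264e+02 1.490e+01 3.987e+02 9.040e+01 8.000e-01]
 [1.591e+02 2.369e+02 2.271e+02 3.005e+02 7.000e-01]
 [2.880e+02 1.682e+02 3.447e+02 2.420e+02 6.000e-01]]
[326.52737032 203.91779216]
```

View pics/e.png

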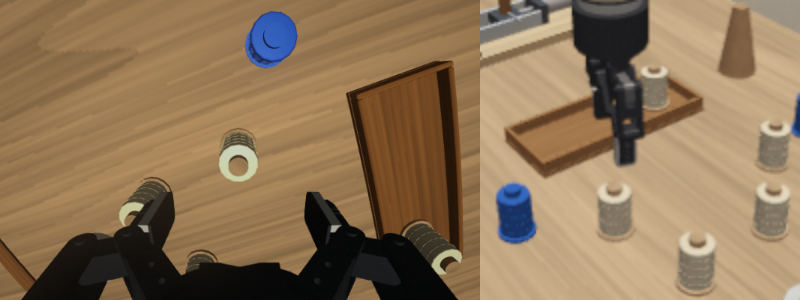

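A stands upright in the tray, at (654,88) in the right-hand half. B's stub is at (237,165), centred between the fingers, and the blue look-alike is well clear at (271,38).

arm_command:
  moves:
    - [1,[0,0,0.25],0]
    - [1,[0,0,0.4],0]
    - [1,[0,0,0.52],0]
    - [1,[0,0,0.57],0]
    - [1,[0,0,0.57],0]
    - [-1,[0,0,0.57],0]
    - [-1,[0,0,0.57],0]
    - [-1,[0,0,0.57],0]
    - [-1,[0,0,0.57],0]
    - [-1,[0,0,0.57],0]
    - [-1,[0,0,0.57],0]
    - [-1,[0,0,0.57],0]
    - [-1,[0,0,0.57],0]

```text
time: 9.88
tool_pos: [0.4143, -0.2123, 0.0494]
tool_rot: [0.001, 0.174, 0.985, -0.001]
contact_force: [0.0, 0.1, 6.3]
gripper_width: 0.423
grasp_force: 60.2
```

arm_command:
  moves:
    - [-1,[0,0,-0.2],0]
    - [-1,[0,0,-0.4],0]
    - [-1,[0,0,-0.5],0]
    - [-1,[-0.05,0.15,-0.5],0]
    - [-1,[-0.1,0.4,-0.5],0]
    - [-1,[-0.15,0.7,-0.5],0]
    - [-1,[-0.15,0.7,-0.5],0]

```text
time: 10.47
tool_pos: [0.4717, -0.116, 0.1227]
tool_rot: [0.0, 0.171, 0.985, 0.001]
contact_force: [-0.9, -0.2, -1.1]
gripper_width: 0.429
grasp_force: 60.8
```

arm_command:
  moves:
    - [-1,[-0.05,0.25,0],0]
    - [-1,[-0.1,0.5,0],0]
    - [-1,[-0.15,0.7,0],0]
    - [-1,[-0.15,0.7,0],0]
    - [-1,[-0.15,0.7,0],0]
    - [-1,[-0.15,0.7,0.2],0]
    - [-1,[-0.15,0.7,0.35],0]
    - [-1,[-0.15,0.7,0.42],0]
    - [-1,[-0.15,0.7,0.45],0]
    - [-1,[-0.15,0.7,0.46],0]
    - [-1,[-0.15,0.7,0.46],0]

```text
time: 11.38
tool_pos: [0.527, -0.0304, 0.0548]
tool_rot: [-0.0, 0.174, 0.985, -0.0]
contact_force: [-1.1, -0.2, 2.0]
gripper_width: 0.431
grasp_force: 62.9
```

arm_command:
  moves:
    - [-1,[0,0,0],0]
    - [1,[0,0,0],0]
    - [1,[0,0,0],0]
    - [1,[0,0,0],0]
    - [1,[0,0,0],0]
    - [1,[0,0,0],0]
    - [1,[0,0,0],0]
    - [1,[0,0,-0.1],0]
    - [1,[0,0,-0.35],0]
    - [1,[0,0,-0.53],0]
    - [1,[0,-0.3,-0.53],0]
    - [1,[0,-0.7,-0.53],0]
    - [1,[0,-0.7,-0.53],0]

```text
time: 12.47
tool_pos: [0.4908, -0.1305, 0.1344]
tool_rot: [0.001, 0.174, 0.985, -0.001]
contact_force: [0.4, -0.3, -0.1]
gripper_width: 1.001
grasp_force: 0.0
```

arm_command:
  moves:
    - [1,[-0.05,-0.7,0],0]
    - [1,[-0.05,-0.7,0],0]
    - [1,[-0.05,-0.7,0],0]

```text
time: 12.72
tool_pos: [0.4614, -0.2326, 0.1337]
tool_rot: [0.0, 0.174, 0.985, -0.001]
contact_force: [0.8, -0.7, -0.0]
gripper_width: 1.001
grasp_force: 0.0
```

arm_command:
  moves:
    - [1,[-0.05,-0.68,0],0]
    - [1,[-0.05,-0.68,0],0]
    - [1,[-0.05,-0.68,0],0]
    - [1,[-0.05,-0.68,0],0]
    - [1,[-0.05,-0.68,0],0]

```text
time: 13.13
tool_pos: [0.4343, -0.3284, 0.1332]
tool_rot: [-0.0, 0.175, 0.985, 0.0]
contact_force: [0.1, -0.2, 0.2]
gripper_width: 1.002
grasp_force: 0.0
```

Run:
```python
from h import *
print(manip.state()['tool_pos'])
p=grab('wrist','wrist4.png')
for X in ((.527,-.029,.066),(.4345,-.328,.06)): print(proj(p,X))
q=[d for d in manip.search_frame(p,'spool0')]
print(np.array([np.r_[d['extent'],d['confidence']] for d in q]).round(1))
s=grab('side'); print([proj(s,(x,-.029,.037)).round() for x in(.607,.527)])
print(np.array([np.r_[d['extent'],d['confidence']] for d in manip.search_frame(s,'spool0')]).round(1))
```

```text
[ 0.43428832 -0.32839416  0.13317396]
[739.23120537 203.06563749]
[320.84893778 223.5987916 ]
[[287.1 168.2 343.4 241.3   0.9]
 [346.7 285.8 404.5 358.8   0.9]
 [475.5   1.4 518.6   9.9   0.7]
 [474.7 368.5 507.3 399.3   0.6]]
[array([327., 202.]), array([303., 211.])]
[[395.  202.4 411.1 229.8   0.8]
 [296.9 196.  313.3 227.4   0.7]
 [337.6 276.5 357.6 308.1   0.6]
 [377.  252.4 396.1 282.3   0.6]
 [377.6 218.3 396.6 248.7   0.6]
 [322.  190.6 332.3 216.1   0.6]]
```

C is centred the same way, with its box the same as B's was. The side camera finds both placed spools where they should be in the tray.

arm_command:
  moves:
    - [1,[0,0,0.25],0]
    - [1,[0,0,0.4],0]
    - [1,[0,0,0.52],0]
    - [1,[0,0,0.57],0]
    - [1,[0,0,0.57],0]
    - [-1,[0,0,0.57],0]
    - [-1,[0,0,0.57],0]
    - [-1,[0,0,0.57],0]
    - [-1,[0,0,0.57],0]
    - [-1,[0,0,0.57],0]
    - [-1,[0,0,0.57],0]
    - [-1,[0,0,0.57],0]
    - [-1,[0,0,0.57],0]

```text
time: 14.42
tool_pos: [0.4357, -0.3289, 0.0497]
tool_rot: [0.001, 0.174, 0.985, -0.001]
contact_force: [-0.3, 0.1, 6.1]
gripper_width: 0.43
grasp_force: 60.4
```

arm_command:
  moves:
    - [-1,[0,0,-0.2],0]
    - [-1,[0,0,-0.4],0]
    - [-1,[0,0,-0.5],0]
    - [-1,[0.05,0.15,-0.5],0]
    - [-1,[0.1,0.4,-0.5],0]
    - [-1,[0.2,0.63,-0.5],0]

```text
time: 14.92
tool_pos: [0.4392, -0.2283, 0.1234]
tool_rot: [0.001, 0.175, 0.985, 0.0]
contact_force: [1.0, 0.2, -0.9]
gripper_width: 0.43
grasp_force: 60.5
```

arm_command:
  moves:
    - [-1,[0.1,0.25,0],0]
    - [-1,[0.15,0.45,0],0]
    - [-1,[0.2,0.63,0],0]

```text
time: 15.17
tool_pos: [0.4419, -0.1275, 0.1221]
tool_rot: [-0.0, 0.173, 0.985, 0.0]
contact_force: [0.3, -0.4, -2.4]
gripper_width: 0.431
grasp_force: 60.5
```

arm_command:
  moves:
    - [-1,[0.1,0.25,0],0]
    - [-1,[0.15,0.5,0],0]
    - [-1,[0.2,0.63,0],0]
    - [-1,[0.2,0.63,0],0]
    - [-1,[0.2,0.63,0],0]
    - [-1,[0.2,0.63,0.2],0]
    - [-1,[0.2,0.63,0.35],0]
    - [-1,[0.2,0.63,0.42],0]
    - [-1,[0.2,0.63,0.45],0]
    - [-1,[0.2,0.63,0.46],0]
    - [-1,[0.2,0.63,0.46],0]

```text
time: 16.08
tool_pos: [0.4475, -0.0318, 0.0558]
tool_rot: [-0.001, 0.174, 0.985, -0.0]
contact_force: [-4.5, 1.1, 9.9]
gripper_width: 0.428
grasp_force: 61.7
```

arm_command:
  moves:
    - [-1,[0,0,0],0]
    - [1,[0,0,0],0]
    - [1,[0,0,0],0]
    - [1,[0,0,0],0]
    - [1,[0,0,0],0]
    - [1,[0,0,0],0]
    - [1,[0,0,0],0]
    - [1,[0,0,-0.1],0]
    - [1,[0,0,-0.35],0]
    - [1,[0,0,-0.7],0]
    - [1,[0,0,-1],0]
    - [1,[0,0,-1],0]

```text
time: 17.08
tool_pos: [0.4497, -0.0312, 0.2109]
tool_rot: [0.005, 0.173, 0.985, -0.0]
contact_force: [1.1, -0.4, 0.7]
gripper_width: 0.998
grasp_force: 0.0
```

arm_command:
  moves:
    - [1,[0.05,0.4,-0.3],0]
    - [1,[0.1,0.8,-0.4],0]
    - [1,[0.1,0.8,-0.4],0]
    - [1,[0.1,0.8,-0.4],0]
    - [1,[0.1,0.8,-0.4],0]
    - [1,[0.1,0.8,-0.4],0]

```text
time: 17.58
tool_pos: [0.4736, 0.0873, 0.2633]
tool_rot: [-0.0, 0.173, 0.985, -0.0]
contact_force: [-0.6, 0.1, -0.1]
gripper_width: 0.999
grasp_force: 0.0
```

Run:
```python
from h import *
print(manip.state()['tool_pos'])
w=grab('wrist','wrist5.png');s=grab('side','side5.png')
cv2.imwrite('pics/f.png',np.vstack([cv2.resize(cv2.imread('pics/wrist5.png'),(560,350)),np.hstack([cv2.resize(cv2.imread('pics/side5.png')[140:320,190:450],(360,249)),np.zeros((249,200,3),np.uint8)])]))
for t in('unit','handle','pointer','mark'): print(t,[(np.round(d['extent']).tolist(),round(d['confidence'],2)) for d in manip.search_frame(w,t)])
```

```text
[0.47361861 0.08732489 0.26328674]
unit [([405.0, 8.0, 573.0, 301.0], 0.79)]
handle [([472.0, 146.0, 565.0, 207.0], 0.79)]
pointer [([474.0, 146.0, 565.0, 209.0], 0.89)]
mark [([429.0, 104.0, 455.0, 118.0], 0.69)]
```

View pics/f.png

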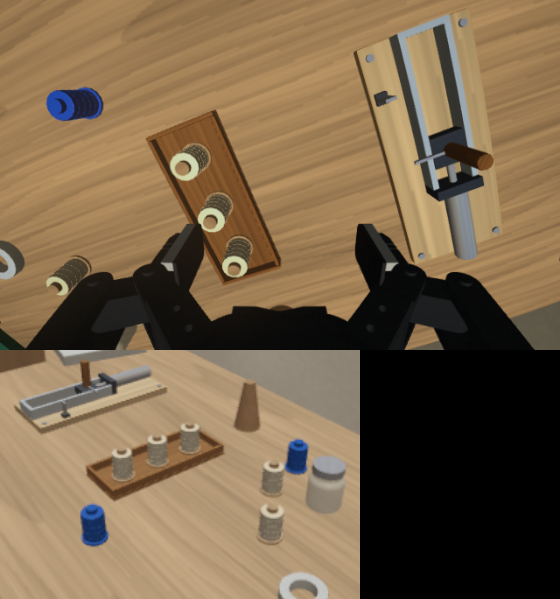

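All three spools stand in the tray: (187,165), (212,217) and (236,262) in the wrist half. The other two cream spools and the bystanders look undisturbed. On the unit I see the handle top at (485,161), the pointer tip at (417,162), the mark at (386,99), and screws at (370,58), (463,22), (496,230) and (421,256).

Run:
```python
from h import *
a=grab('scene');b=grab('side');c=grab('wrist')
A=lambda u,v:(300+u*.2882,260+v*.2881)
B=lambda u,v:(190+u/2.8462,140+v/2.8476)
W=lambda u,v:(u*1.1429,v*1.1429)
o={'handle':(.11,(467,122),(175,26),(485,161)),'ptip':(.048,(379,148),None,(417,162)),
'mtop':(.054,(489,58),(132,106),(392,98)),'mfoot':(.02,(478,99),(135,132),(382,99)),
'screwNR':(.02,(541,68),(90,150),(370,58)),'screwNL':(.02,(719,217),None,(463,22)),'screwFR':(.02,(86,296),(327,73),(421,256)),'screwFL':(.02,None,None,(496,230))}
for k,(z,u,v,w) in o.items():
    ob=[(p,f(*q)) for p,f,q in((a,A,u),(b,B,v),(c,W,w)) if q]
    print(k,[at(p,q,z)[:2].round(4).tolist() for p,q in ob], [x.round(4) if i==0 else x.round(1) for i,x in enumerate(tri(ob))] if len(ob)>1 else '')
```

```text
handle [[0.5457, 0.3016], [0.5403, 0.2839], [0.5442, 0.2993]] [array([0.5452, 0.3005, 0.1079]), array([-0.4,  0.3, -1. , -1.3, -0.2, -0.1])]
ptip [[0.5484, 0.2564], [0.5463, 0.2524]] [array([0.5472, 0.2539, 0.0452]), array([-0.6, -0.1,  0.2, -0.3])]
mtop [[0.455, 0.2382], [0.4568, 0.2341], [0.4543, 0.237]] [array([0.4547, 0.2373, 0.0531]), array([-0.3,  0. , -1. ,  0.1,  0. ,  0.2])]
mfoot [[0.4534, 0.2375], [0.4582, 0.2379], [0.4568, 0.2368]] [array([0.4563, 0.2369, 0.021 ]), array([-1.2, -0.1, -0.4,  0. ,  0.3, -0.4])]
screwNR [[0.4021, 0.2366], [0.401, 0.2294], [0.4022, 0.2347]] [array([0.402 , 0.2354, 0.0183]), array([-0.6,  0.2, -0.4, -0.4,  0. , -0.2])]
screwNL [[0.3994, 0.3606], [0.3991, 0.3588]] [array([0.3989, 0.3599, 0.0186]), array([-0.4,  0.1,  0.1, -0.2])]
screwFR [[0.7165, 0.2455], [0.7143, 0.2375], [0.7181, 0.2412]] [array([0.7176, 0.2427, 0.0187]), array([-1.4, -0.6, -0.1, -0.4,  0.5, -1.2])]
screwFL [[0.7156, 0.3668]]
```

The unit is yawed about 1.4°, with the handle at (0.545,0.3005). The mark is about 91 mm of travel away, inside the stated 55–95 mm.

arm_command:
  moves:
    - [1,[0.02,0.3,0],0]
    - [1,[0.02,0.75,0],0]
    - [1,[0.02,0.75,0],0]
    - [1,[0.02,0.75,0],0]

```text
time: 18.37
tool_pos: [0.5103, 0.1976, 0.2636]
tool_rot: [-0.0, 0.172, 0.985, 0.001]
contact_force: [0.1, -0.4, 0.3]
gripper_width: 1.0
grasp_force: 0.0
```

arm_command:
  moves:
    - [1,[0.02,0.3,0],0]
    - [1,[0.02,0.75,0],0]
    - [1,[0.02,0.75,0.2],0]
    - [1,[0.02,0.75,0.5],0]
    - [1,[0.02,0.75,0.5],0]
    - [1,[0.02,0.75,0.5],0]
    - [1,[0.02,0.75,0.5],0]

```text
time: 18.95
tool_pos: [0.5453, 0.2999, 0.1897]
tool_rot: [0.0, 0.174, 0.985, -0.0]
contact_force: [-0.7, -0.0, 1.1]
gripper_width: 0.997
grasp_force: 0.0
```

Run:
```python
from h import *
print(manip.state()['tool_pos'])
w=grab('wrist','wrist6.png')
for X in ((.545,.3005,.11),(.5462,.2505,.048),(.4555,.2371,.054)): print(proj(w,X))
for t in('handle','mark'): print(t,[(np.round(d['extent']).tolist(),round(d['confidence'],2)) for d in manip.search_frame(w,t)])
```

```text
[0.5453337  0.2999386  0.18971165]
[320.84034657 219.25322358]
[269.51633966 212.89982358]
[210.52856426 123.20843061]
handle [([203.0, 109.0, 232.0, 129.0], 0.75), ([272.0, 160.0, 352.0, 236.0], 0.69)]
mark [([204.0, 110.0, 230.0, 130.0], 0.91)]
```

View pics/wrist6.png

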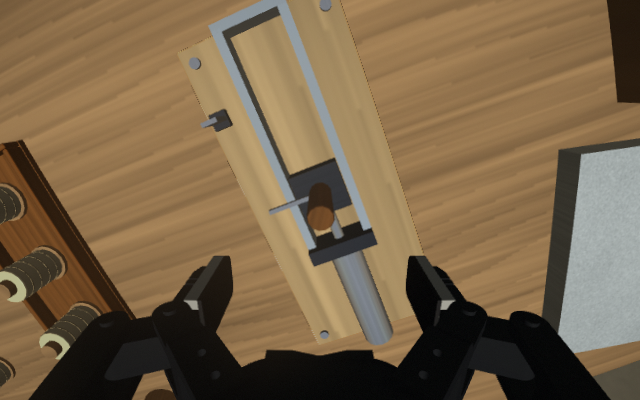

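The handle top at (320,217), the pointer tip at (270,211) and the mark plate at (210,123) all match predictions within 2 px. I'll descend and pinch the handle.

arm_command:
  moves:
    - [1,[0,0,0.25],0]
    - [1,[0,0,0.45],0]
    - [1,[0,0,0.6],0]
    - [1,[0,0,0.65],0]
    - [1,[0,0,0.65],0]
    - [-1,[0,0,0.65],0]
    - [-1,[0,0,0.65],0]
    - [-1,[0,0,0.65],0]
    - [-1,[0,0,0.65],0]
    - [-1,[0,0,0.65],0]
    - [-1,[0,0,0.65],0]
    - [-1,[0,0,0.65],0]
    - [-1,[0,0,0.65],0]
    - [-1,[0,0,0.65],0]
    - [-1,[0,0,0.65],0]

```text
time: 20.35
tool_pos: [0.5456, 0.3008, 0.0926]
tool_rot: [0.0, 0.173, 0.985, 0.0]
contact_force: [-2.5, -1.3, 4.8]
gripper_width: 0.222
grasp_force: 58.4
```

arm_command:
  moves:
    - [-1,[0.04,-0.015,0],0]
    - [-1,[0.1,-0.039,0],0]
    - [-1,[0.16,-0.063,0],0]
    - [-1,[0.22,-0.086,0],0]
    - [-1,[0.28,-0.11,0],0]
    - [-1,[0.34,-0.133,0],0]
    - [-1,[0.4,-0.157,0],0]
    - [-1,[0.45,-0.176,0],0]
    - [-1,[0.5,-0.196,0],0]
    - [-1,[0.53,-0.208,0],0]
    - [-1,[0.55,-0.215,0],0]
    - [-1,[0.56,-0.219,0],0]
    - [-1,[0.56,-0.219,0],0]
    - [-1,[0.56,-0.219,0],0]
    - [-1,[0.56,-0.219,0],0]
    - [-1,[0.56,-0.219,0],0]

```text
time: 21.68
tool_pos: [0.4577, 0.2984, 0.0926]
tool_rot: [0.004, 0.173, 0.985, 0.001]
contact_force: [9.0, -2.6, -0.5]
gripper_width: 0.218
grasp_force: 59.3
```

Run:
```python
from h import *
s=manip.state();print(s['tool_pos'],s['contact_force'],s['gripper_width'])
w=grab('wrist','wrist7.png');c=grab('scene','scene7.png');d=grab('side','side7.png')
P=np.array([.4555,.2371,.05]);out=[]
for p,n,r in((w,'wrist7',40),(c,'scene7',26),(d,'side7',26)):
    q=proj(p,P+[.0,.012,0]).astype(int);print(n,q)
    im=cv2.imread('pics/%s.png'%n); x0,y0=max(0,q[0]-r),max(0,q[1]-r); print(x0,y0,400/(2*r) if n[0]=='w' else 300/(2*r))
    k=400 if n[0]=='w' else 300
    out.append(cv2.resize(im[y0:y0+2*r,x0:x0+2*r],(k,k),interpolation=cv2.INTER_CUBIC))
f=np.zeros((600,700,3),np.uint8);f[:400,:400]=out[0];f[:300,400:]=out[1];f[300:,400:]=out[2]
cv2.imwrite('pics/g.png',f)
```

```text
[0.45766372 0.29842644 0.09260639] [ 8.95683255 -2.60105457 -0.48742867] 0.21793337004518684
wrist7 [242 265]
202 225 5.0
scene7 [444 281]
418 255 5.769230769230769
side7 [234 176]
208 150 5.769230769230769
```

View pics/g.png

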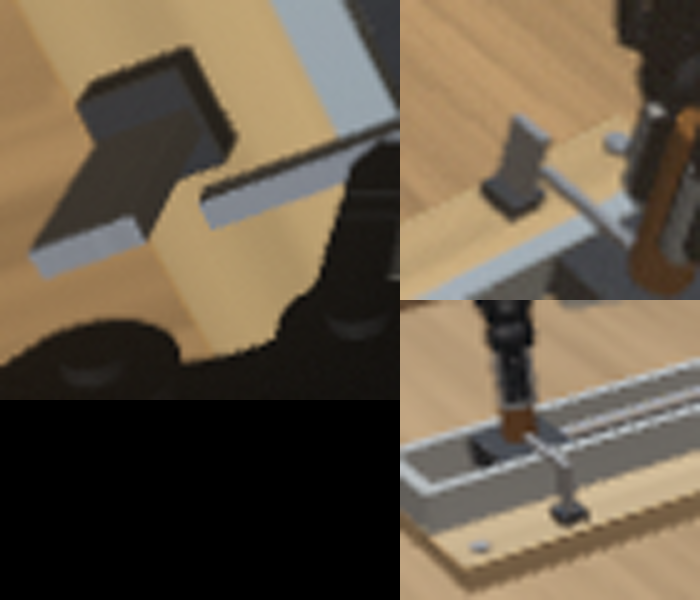

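The wrist part of the crop shows the mark's top face centred at (88,248) and the pointer tip's top face at (208,217). The pointer is nearly in line with the plate, and the scene and side parts agree. I'll work out the remaining offset.

Run:
```python
from h import *
w=grab('wrist');c=grab('scene');d=grab('side')
u=np.array([np.cos(.0245),np.sin(.0245)]);v=np.array([-u[1],u[0]])
W=lambda x,y:(202+x/5-.4,225+y/5-.4)
S=lambda x,y:(418+(x-400)/5.769-.4,255+y/5.769-.4)
D=lambda x,y:(208+(x-400)/5.769-.4,150+(y-300)/5.769-.4)
for p,f,m,t in((w,W,(88,248),(208,217)),(c,S,(533,128),(543,174)),(d,D,(567,462),(562,459))):
    M=at(p,f(*m),.054)[:2];T=at(p,f(*t),.048)[:2]
    print('mark',M.round(4),'tip',T.round(4),'tip-mark along u %.4f, v %.4f'%((T-M)@u,(T-M)@v))
# edges check in wrist: mark top corners, pointer end corners
for q,z in(((30,258),.054),((135,218),.054),((145,240),.054),((40,278),.054),((203,205),.048),((213,228),.048)):
    X=at(w,W(*q),z)[:2]; print((X@u).round(4),(X@v).round(4))
s=manip.state();print('tcp u',np.array(s['tool_pos'])[:2]@u, 'mark u est', np.array([.4555,.2371])@u)
```

```text
mark [0.4546 0.2355] tip [0.4584 0.248 ] tip-mark along u 0.0041, v 0.0124
mark [0.4556 0.2381] tip [0.4626 0.2517] tip-mark along u 0.0073, v 0.0134
mark [0.4558 0.2309] tip [0.4599 0.2473] tip-mark along u 0.0045, v 0.0162
0.459 0.2171
0.4586 0.2315
0.4617 0.2312
0.4619 0.2169
0.4626 0.2369
0.466 0.2366
tcp u 0.4648304460718658 mark u est 0.46117166878095966
```

arm_command:
  moves:
    - [-1,[0.013,-0.005,0],0]
    - [-1,[0.025,-0.01,0],0]
    - [-1,[0.025,-0.01,0],0]
    - [-1,[0.025,-0.01,0],0]
    - [-1,[0.025,-0.01,0],0]
    - [-1,[0.025,-0.01,0],0]
    - [-1,[0.025,-0.01,0],0]
    - [-1,[0.025,-0.01,0],0]
    - [-1,[0.025,-0.01,0],0]
    - [-1,[0.025,-0.01,0],0]

```text
time: 22.82
tool_pos: [0.4537, 0.2983, 0.0926]
tool_rot: [0.004, 0.174, 0.985, 0.001]
contact_force: [10.5, -2.8, -0.7]
gripper_width: 0.219
grasp_force: 59.2
```

Run:
```python
from h import *
u=np.array([np.cos(.0245),np.sin(.0245)]);v=np.array([-u[1],u[0]])
s=manip.state();print('tcp u',np.array(s['tool_pos'])[:2]@u,s['gripper_width'])
w=grab('wrist','wrist8.png');c=grab('side','side8.png');im=w['frame'].astype(int)
# grey, bright bluish top faces
h=cv2.cvtColor(w['frame'],cv2.COLOR_RGB2HSV)
m=((h[...,1]<60)&(h[...,2]>125)).astype(np.uint8)
n,l,st,ce=cv2.connectedComponentsWithStats(m)
for i in range(1,n):
    x,y,ww,hh,ar=st[i]
    if ar<15 or not(180<x<300 and 220<y<310): continue
    ys,xs=np.where(l==i); print(st[i],ce[i].round(1))
    for z in(.048,.054):
        X=np.array([at(w,(a,b),z)[:2] for a,b in zip(xs,ys)]); U=X@u; V=X@v
        print(z,'u mean %.4f [%.4f %.4f] v [%.4f %.4f]'%(U.mean(),*np.percentile(U,[3,97]),*np.percentile(V,[0,100])), 'u near tip %.4f'%U[V<V.min()+.006].mean())
print([ (np.round(d['extent']).tolist(),round(d['confidence'],2)) for d in manip.search_frame(c,'spool0')])
```

```text
tcp u 0.4608497081594674 0.218648642860594
[242 254  33  17 187] [257.  262.8]
0.048 u mean 0.4602 [0.4584 0.4621] v [0.2363 0.2583] u near tip 0.4603
0.054 u mean 0.4575 [0.4558 0.4593] v [0.2392 0.2604] u near tip 0.4576
[211 274  23  12 122] [222.2 279.7]
0.048 u mean 0.4632 [0.4613 0.4650] v [0.2135 0.2276] u near tip 0.4632
0.054 u mean 0.4603 [0.4586 0.4621] v [0.2173 0.2308] u near tip 0.4603
[284 281   8   8  33] [289.  283.5]
0.048 u mean 0.4807 [0.4781 0.4840] v [0.2563 0.2603] u near tip 0.4807
0.054 u mean 0.4772 [0.4747 0.4804] v [0.2585 0.2624] u near tip 0.4772
[([379.0, 217.0, 395.0, 247.0], 0.91), ([296.0, 198.0, 311.0, 224.0], 0.87), ([244.0, 252.0, 266.0, 282.0], 0.81), ([271.0, 211.0, 287.0, 235.0], 0.75), ([395.0, 203.0, 412.0, 231.0], 0.74), ([361.0, 164.0, 379.0, 198.0], 0.72), ([323.0, 191.0, 336.0, 217.0], 0.58), ([375.0, 252.0, 395.0, 281.0], 0.56)]
```

The pointer tip at u = 0.4603 m is in line with the mark at u = 0.4603 m. The three spools stand in the tray and the grip is holding.

```bash
python3 -c "
from plant import manip
print(manip.job_done())"
```

```text
the job is handed in; nothing more can be done
None
```

Job handed in at about 23 s: three cream spools stand released in the tray, and the gripper is holding the tension slide with its pointer measured in line with the mark plate. The other two spools, the jar, the cone and the tape were not touched.

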